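# Pack the capped bottles into the delivery carton

### The job

Pack the delivery carton: stand each of the three full bottles (the ones with a metal cap) upright in the nest made for its size, the large one in the widest hole, the medium one in the middle-sized hole and the small one in the narrowest, lowering each gently to the bottom of its hole without dropping, ramming or tipping it over. Leave the three open empties without caps standing where they are.

Things in the scene. Friction and masses are not known exactly. Their poses are not given: they have to be found in the camera images.
- full_large_mid (a point): The large full bottle: brown glass, round, standing upright, closed with a bare-metal screw cap. Body 72 mm across up to 95 mm, shoulder to 118 mm, then a straight neck 28 mm across; the cap is 34 mm across and takes the top 18 mm; 160 mm tall in all; about 420 g. The point is on its axis half-way up, 80.0 mm above its underside; z runs up the bottle.
- full_medium_mid (a point): The medium full bottle: brown glass, round, standing upright, closed with a bare-metal screw cap. Body 56 mm across up to 78 mm, shoulder to 97 mm, then a straight neck 25 mm across; the cap is 31 mm across and takes the top 18 mm; 135 mm tall in all; about 260 g. The point is on its axis half-way up, 67.5 mm above its underside; z runs up the bottle.
- full_small_mid (a point): The small full bottle: brown glass, round, standing upright, closed with a bare-metal screw cap. Body 40 mm across up to 62 mm, shoulder to 75 mm, then a straight neck 22 mm across; the cap is 28 mm across and takes the top 18 mm; 110 mm tall in all; about 130 g. The point is on its axis half-way up, 55.0 mm above its underside; z runs up the bottle.
- empty_large_mid (a point): The large empty bottle, a look-alike to be left alone: same brown glass and same body, shoulder and neck as the large full bottle (72 mm across), but with no cap, its mouth open and dark, 151 mm tall. The point is on its axis half-way up, 75.5 mm above its underside; z runs up.
- empty_medium_mid (a point): The medium empty bottle, a look-alike to be left alone: same brown glass and same body, shoulder and neck as the medium full bottle (56 mm across), but with no cap, its mouth open and dark, 126 mm tall. The point is on its axis half-way up, 63.0 mm above its underside; z runs up.
- empty_small_mid (a point): The small empty bottle, a look-alike to be left alone: same brown glass and same body, shoulder and neck as the small full bottle (40 mm across), but with no cap, its mouth open and dark, 101 mm tall. The point is on its axis half-way up, 50.5 mm above its underside; z runs up.
- nest_large: The nest for the large bottle: a fixed grey-brown moulded-pulp block 104 x 104 x 45 mm with one round hole 92 mm across in the middle of its top, 40 mm deep with a closed flat floor. The origin is on the hole's axis under the block; the hole's floor is 5 mm above it and the block's top 45 mm above it; z is up. The three nests stand side by side in the carton, 107 mm between hole axes, in any order; a bottle has about 10 mm of play all round in its own nest.
- nest_medium: The nest for the medium bottle: a fixed grey-brown moulded-pulp block 104 x 104 x 45 mm with one round hole 76 mm across in the middle of its top, 40 mm deep with a closed flat floor. The origin is on the hole's axis under the block; the hole's floor is 5 mm above it and the block's top 45 mm above it; z is up. The three nests stand side by side in the carton, 107 mm between hole axes, in any order; a bottle has about 10 mm of play all round in its own nest.
- nest_small: The nest for the small bottle: a fixed grey-brown moulded-pulp block 104 x 104 x 45 mm with one round hole 60 mm across in the middle of its top, 40 mm deep with a closed flat floor. The origin is on the hole's axis under the block; the hole's floor is 5 mm above it and the block's top 45 mm above it; z is up. The three nests stand side by side in the carton, 107 mm between hole axes, in any order; a bottle has about 10 mm of play all round in its own nest.
- carton: The open cardboard carton that holds the three nests in a row: 116 mm along its x, 334 mm along its y (the row of nests runs along y), walls 60 mm high and 5 mm thick, so they stand 10 mm above the nests; its floor is 5 mm thick and the nests stand on it, so the floors of the holes are 10 mm above the table; a short flap slopes outward and down at each end of the row. It does not move. The origin is under its centre on the table, z up.
Things that resemble listed ones, but are neither listed nor needed, are in the scene too. What is shaped like the part that bears full_small_mid but blue is not meant.

How it is judged:
By the outcome, as a careful person would: the job done as asked, in the order asked, and still so for the second after the job is handed in, with the robot touching nothing.
It also fails if it takes over 96 s, if anything falls off the work surface, if the arm or the gripper's body presses on something with over 40 N, if the wrist force passes 120 N, or if a joint passes its speed limit or range.

### The arm

A 6-joint arm with a two-finger parallel gripper is mounted at the origin on the work surface. World frame = base frame: x ahead of the robot, y to its left, z up, the work surface at z = 0. Lengths are in m, angles in rad, forces in N, time in s.
With the tool pointing down it reaches from about 0.375 to 0.9 m from the base axis. Payload 3.1 kg.
Tool frame: the origin (TCP) lies on the centre line of the jaws, within the pads' length; the fingertips stand 17 mm ahead of it and the grasp point (between the pads) lies 2 mm behind it; y points along the fingers, z is the direction in which the jaws open and shut, and the axes are right-handed (so a half turn about y gives the same grasp; the last joint's range is limited). The gripper opens to 85 mm and grips with 20 to 120 N. Pads are 22 mm wide; open, the fingers measure 114 mm over their backs; the gripper's body (76 mm by 85 mm) begins 54 mm behind the grasp point. The pads swing forward as they close: fully open they stand 13 mm farther back than shut.
Start: joints at [1.02, 0.527, 1.433, -0, 1.181, -0.178], TCP at [0.227, 0.582, 0.248] pointing down, gripper open.
Joint ranges: [-3.08, 3.08], [-0.75, 2.2], [0.22, 2.44], [-1.43, 4.57], [0, 2.65], [-2.85, 2.85]. Speed limits (rad/s): [2.79, 2.79, 3.14, 3.14, 3.14, 3.14].

### API

Orientations are given as a unit quaternion [x, y, z, w].
In Python, from station import manip gives the robot as it stands.
- The arm moves only by the shell command python3 -m handwheel 'ROWS' [FORCE]. ROWS is JSON, one flat list of numbers, 7 for each row, row after row: the shift along the tool's x, y, z in cm, then the turn, a rotation vector about the tool's x, y, z in rad, then the finger opening in cm, from 0 to 8.54. A call has 1 to 10 rows; each row is the pose to reach, as a shift and turn from the pose commanded when the call began, along the tool's axes at that moment; what a row does not reach only later rows make up. A row lasts 1/12 s, in which the tool goes at most 41.7 mm and 7.16 degrees, less where a joint would pass 70% of its speed; a pose out of reach is approached as far as the arm can. A call with a gripper value outside its range is refused whole. The fingers move at their own pace and stop on an object; FORCE is the grip in N (left out, the last holds). Time passes only in rows, so rows that repeat a pose let the fingers close. It gives the time, the measured TCP pose, the force and the opening at its end, in the units of the state.
- manip.sense(): the state, without advancing time (a new reading comes with each control period).
- manip.snapshot(name): name is "scene" or "top"; returns a dict with "frame" (420x560x3 uint8, red, green, blue), "depth" (420x560 float32, m along the optical axis (not along the pixel's ray), 0 where there is no reading), "camera_matrix" (3x3 intrinsics, pixels), "rvec" (rotation vector, rad) and "tvec" (3), from world to camera coordinates, as OpenCV has them. Camera axes: x right, y down, z forward; pixel columns grow to the right and rows downward; lengths in m; the calibration is good to about 2 mm. A picture is of the moment at which its call begins.
- manip.sign_off(): hands the job in, once; it reports no verdict.
The state is a dict: "t": time; "q": joint angles; "qd": joint speeds; "tau": joint torques, N m; "tcp_pos": TCP position; "tool_rot": TCP orientation; "force": force on the tool from outside, world axes, zero at the start; "ft_torque": the same for the moment, N m; "finger_gap": opening from 0.0 (shut) to 1.0 (fully open).
Only numpy, scipy, OpenCV 4.12 (cv2) and the standard library are available. Lean on these libraries where they do the work, as an engineer would, in place of code of your own. Each camera call takes 0.05 s, during which the arm holds its last target.

## Working session

There is one attempt and no reset: what is moved stays moved. The work goes in short steps, Python scripts to look and compute and a shell command to move; the robot and the scene stay as the last step left them, time stands still between calls to the robot, and variables do not carry over. Pictures are saved under pics/ and viewed, and the job is handed in when it is done.

```bash
ls; mkdir -p pics
python3 - <<'E'
from station import manip
import cv2,numpy as np
s=manip.sense();print(s)
for n in("scene","top"):
    d=manip.snapshot(n);cv2.imwrite(f"pics/{n}0.png",d["frame"][:,:,::-1]);np.savez(f"{n}0.npz",**d)
    print(n,d["camera_matrix"],d["rvec"],d["tvec"])
E
```

```text
pics
{'t': 0.0, 'q': array([ 1.02048423e+00,  5.28468761e-01,  1.43391736e+00,  1.25786626e-05,
        1.18139422e+00, -1.78487673e-01]), 'qd': array([-1.36366926e-03, -5.57926828e-04,  8.56395662e-05,  1.84408173e-04,
       -1.14892596e-03, -1.32656393e-03]), 'tau': array([ 3.72096665e-04, -4.42345405e+01, -1.78027833e+01, -2.35601738e-04,
        8.34076724e-03, -2.13129704e-05]), 'tcp_pos': array([0.22667033, 0.58171217, 0.2473272 ]), 'tool_rot': array([ 0.69564243, -0.13098489,  0.1304259 , -0.69420001]), 'force': array([-0.47513592, -0.04701049, -0.32614236]), 'ft_torque': array([ 0.03814752, -0.02941428,  0.01442092]), 'finger_gap': 1.0003456949943144}
scene [[423.59777798   0.         276.58810838]
 [  0.         423.59777798 207.04020438]
 [  0.           0.           1.        ]] [ 1.92636644  1.50031353 -0.65099197] [-0.11969456 -0.2686238   1.30084123]
top [[448.34445707   0.         276.1222923 ]
 [  0.         448.34445707 211.39967444]
 [  0.           0.           1.        ]] [ 2.18833743 -2.13292128  0.15072417] [-0.0276018   0.47726896  1.1297003 ]
```

View pics/scene0.png

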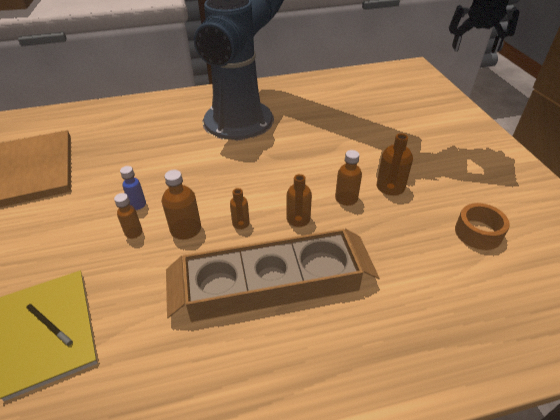

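View pics/top0.png

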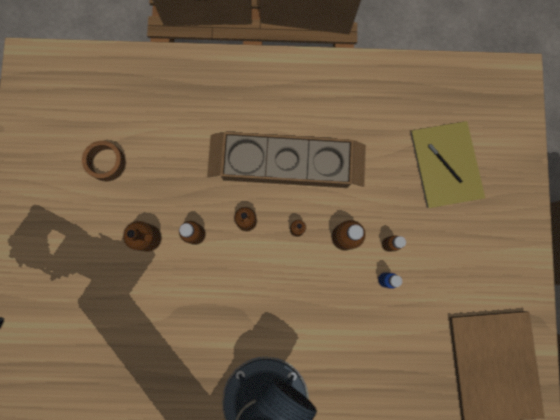

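Scene view: the capped bottles are large at (181,205), medium (348,178) and small (129,215), with a blue decoy at (133,188). In the top view the caps are at (356,233), (186,230) and (400,242). The holes are large (246,157), small (287,160) and medium (328,162).

```bash
cat > h.py <<'E'
import numpy as np,cv2
def load(n): return dict(np.load(n))
def ray(d,u,v,z):
    R=cv2.Rodrigues(d["rvec"])[0];t=d["tvec"];K=d["camera_matrix"]
    r=R.T@np.linalg.solve(K,np.array([u,v,1.]));c=-R.T@t
    return c+r*(z-c[2])/r[2]
def cloud(d):
    R=cv2.Rodrigues(d["rvec"])[0];K=d["camera_matrix"];Z=d["depth"]
    v,u=np.mgrid[:Z.shape[0],:Z.shape[1]]
    P=np.stack([(u-K[0,2])/K[0,0]*Z,(v-K[1,2])/K[1,1]*Z,Z],-1)
    return (P-d["tvec"])@R
def caps(d,v0=0):
    f=d["frame"];h=cv2.cvtColor(f,cv2.COLOR_RGB2HSV)
    m=((h[...,1]<70)&(h[...,2]>120)).astype(np.uint8)
    n,l,s,c=cv2.connectedComponentsWithStats(m)
    return [(s[i],c[i],l==i) for i in range(1,n) if 25<s[i][4]<800]
E
python3 - <<'E'
from h import *
for n in("top","scene"):
    d=load(n+"0.npz");P=cloud(d)
    for s,c,m in caps(d):
        p=P[m];p=p[d["depth"][m]>0]
        zt=np.percentile(p[:,2],95); top=p[p[:,2]>zt-.006]
        print(n,s,c.round(1),"zt",zt.round(4),"mean top",top.mean(0).round(4),[ (z,ray(d,*c,z)[:2].round(4)) for z in (.16,.135,.11) if abs(z-zt)<.014])
# holes
d=load("top0.npz");P=cloud(d);Z=P[...,2]
roi=np.zeros(Z.shape,bool);roi[120:200,205:370]=1
m=(roi&(Z<.025)&(P[...,0]>.0)).astype(np.uint8)
for zz in (.05,):
    f=roi&(abs(Z-.05)<.006);print("top pts",f.sum(),P[f].mean(0))
    w=roi&(Z>.056)
    q=P[w][:,:2].astype(np.float32);print("wall",cv2.minAreaRect(q), w.sum())
    f2=(roi&(abs(Z-.05)<.012)).astype(np.uint8)
    hol=(roi&(Z<.040)).astype(np.uint8)
    n,l,s,c=cv2.connectedComponentsWithStats(hol)
    for i in range(1,n):
        if s[i][4]>100:
            q=P[l==i];print(s[i],c[i].round(1),q.mean(0).round(4),ray(d,*c[i],.05).round(4))
R=cv2.Rodrigues(d["rvec"])[0];print("cam",-R.T@d["tvec"])
E
```

```text
top [179 224  13  12 126] [185.2 229.4] zt 0.1389 mean top [0.4162 0.196  0.1362] [(0.135, array([0.4164, 0.1969]))]
top [349 225  14  14 153] [355.6 231.8] zt 0.1638 mean top [ 0.4188 -0.1971  0.1612] [(0.16, array([ 0.4189, -0.1971]))]
top [395 236  12  12 106] [400.4 241.6] zt 0.1141 mean top [ 0.4023 -0.3135  0.1112] [(0.11, array([ 0.4026, -0.3144]))]
top [391 275  12  13 110] [396.8 280.9] zt 0.1142 mean top [ 0.3089 -0.3038  0.1113] [(0.11, array([ 0.3092, -0.3046]))]
scene [297   7  45   6  82] [319.6  10. ] zt 0.0694 mean top [-0.6339  0.4693  0.0665] []
scene [ 86  27  69  10 169] [118.1  31.2] zt 0.0696 mean top [-0.6346 -0.3474  0.0666] []
scene [494 116  27  19 259] [508.4 123.1] zt -0.743 mean top [-0.7035  1.7478 -0.7456] []
scene [346 150  13   9  95] [352. 154.] zt 0.1368 mean top [0.4191 0.1955 0.1351] [(0.135, array([0.4179, 0.196 ]))]
scene [120 166  13   8  78] [125.7 169.5] zt 0.1122 mean top [ 0.3115 -0.3029  0.1103] [(0.11, array([ 0.3105, -0.3029]))]
scene [165 170  16  11 145] [172.4 174.9] zt 0.1621 mean top [ 0.4217 -0.1967  0.1604] [(0.16, array([ 0.4203,
[... 614 characters left out ...]
.5] zt 0.052 mean top [ 0.6387 -0.1439  0.0505] []
scene [538 401  22  14 126] [547.2 407.2] zt -0.7455 mean top [ 0.803   0.8271 -0.7404] []
top pts 3370 [ 0.61484659 -0.04962123  0.05078952]
wall ((0.5007891058921814, -0.03688189387321472), (0.3568115532398224, 0.34410542249679565), 87.75823974609375) 1125
[ 205  120  165   80 6419] [286.9 160.7] [ 0.6201 -0.0416  0.0041] [ 0.608  -0.0398  0.05  ]
[229 140  35  34 926] [245.9 156.6] [0.6253 0.0686 0.0131] [0.616  0.0663 0.05  ]
[276 149  23  21 382] [287. 159.] [ 0.6215 -0.0411  0.0136] [ 0.6124 -0.04    0.05  ]
[314 148  29  28 624] [328.2 161.6] [ 0.6175 -0.1511  0.0136] [ 0.6086 -0.1465  0.05  ]
cam [ 0.32989986 -0.00379505  1.18149142]
```

Run:
```python
import cv2
a=cv2.imread("pics/top0.png")
cv2.imwrite("pics/z1.png",cv2.resize(a[110:310,120:420],None,fx=2.66,fy=2.66,interpolation=cv2.INTER_CUBIC))
```

```text
(no output)
```

View pics/z1.png

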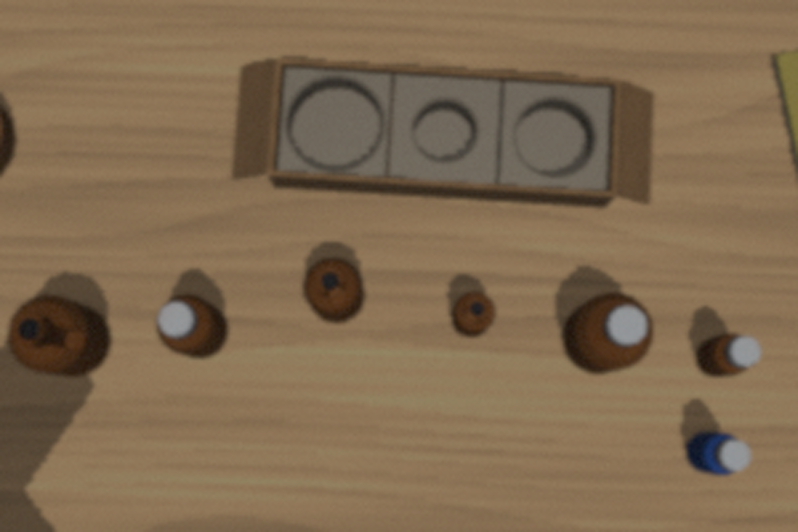

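Run:
```python
from h import *
for n in("top","scene"):
    d=load(n+"0.npz");P=cloud(d)
    box=(P[...,0]>.5)&(P[...,0]<.72)&(P[...,1]>-.26)&(P[...,1]<.18)
    off=.001 if n=="top" else 0.0004
    for lo,hi in((.058,.066),(.047,.054)):
        m=(box&(P[...,2]>lo)&(P[...,2]<hi)).astype(np.uint8)
        q=P[m>0][:,:2].astype(np.float32)
        r=cv2.minAreaRect(q);print(n,lo,m.sum(),r)
    # holes: filled from block top mask
    m=(box&(P[...,2]>.045)&(P[...,2]<.066)).astype(np.uint8)
    cs,h=cv2.findContours(m,cv2.RETR_CCOMP,cv2.CHAIN_APPROX_NONE)
    for c,hh in zip(cs,h[0]):
        if hh[3]>=0 and cv2.contourArea(c)>150:
            pts=np.array([ray(d,*p[0],.05)[:2] for p in c]).astype(np.float32)
            A=np.c_[2*pts,np.ones(len(pts))];s=np.linalg.lstsq(A,(pts**2).sum(1),rcond=None)[0]
            print(n,"circle",s[:2].round(4),"r",np.sqrt(s[2]+s[:2]@s[:2]).round(4),cv2.minEnclosingCircle(pts))
```

```text
top 0.058 887 ((0.613820493221283, -0.03992098569869995), (0.35234537720680237, 0.11726707965135574), 87.94935607910156)
top 0.047 2777 ((0.6128663420677185, -0.04056265950202942), (0.3791995346546173, 0.11609190702438354), 87.98457336425781)
top circle [ 0.6091 -0.1466] r 0.0386 ((0.6103124618530273, -0.14654627442359924), 0.04071279987692833)
top circle [ 0.6134 -0.0401] r 0.0308 ((0.6141049861907959, -0.04063236713409424), 0.03264801204204559)
top circle [0.6169 0.0664] r 0.0466 ((0.617387056350708, 0.06707613915205002), 0.048600438982248306)
scene 0.058 1484 ((0.6157035231590271, -0.04009249806404114), (0.3510836362838745, 0.11989077180624008), 87.8498306274414)
scene 0.047 4445 ((0.6173107624053955, -0.04012061655521393), (0.37285223603248596, 0.11625783145427704), 87.7981185913086)
scene circle [ 0.6144 -0.1466] r 0.0379 ((0.6138938069343567, -0.1469392031431198), 0.03953320533037186)
scene circle [ 0.6182 -0.0401] r 0.0301 ((0.6177751421928406, -0.03956896811723709), 0.031674325466156006)
scene circle [0.6221 0.0662] r 0.0456 ((0.6215845346450806, 0.06680681556463242), 0.04763537272810936)
```

```bash
cat >> h.py <<'E'
from scipy.spatial.transform import Rotation as Ro
def plan(*targets):
    from station import manip
    s=manip.sense();R=Ro.from_quat(s["tool_rot"]).as_matrix()
    print("t",s["t"].__round__(2),"tcp",s["tcp_pos"].round(4),"F",s["force"].round(1),"gap",round(s["finger_gap"],3),"q",s["q"].round(2))
    print("x",R[:,0].round(3),"y",R[:,1].round(3),"z",R[:,2].round(3))
    up=np.array([0,0,-1.]);tilt=np.cross(R[:,1],up)
    print("tilt fix (tool rotvec)",(R.T@tilt).round(4),"jaw yaw deg",np.degrees(np.arctan2(R[1,2],R[0,2])).round(1))
    for p in targets: print(p,"shift cm",(R.T@(np.array(p)-s["tcp_pos"])*100).round(2))
E
python3 -c "
from h import *
plan((.42,-.197,.248),(.42,-.197,.147),(.417,.1965,.248))"
```

```text
t 0.1 tcp [0.2267 0.5818 0.2474] F [ 0.1 -0.3 -0.3] gap 1.003 q [ 1.02  0.53  1.43 -0.    1.18 -0.18]
x [ 0.932 -0.363 -0.   ] y [-0.001 -0.002 -1.   ] z [ 0.363  0.932 -0.002]
tilt fix (tool rotvec) [ 0.0019  0.     -0.0003] jaw yaw deg 68.7
(0.42, -0.197, 0.248) shift cm [ 4.630e+01  5.000e-02 -6.553e+01]
(0.42, -0.197, 0.147) shift cm [ 46.3   10.15 -65.51]
(0.417, 0.1965, 0.248) shift cm [ 3.173e+01 -1.000e-02 -2.898e+01]
```

```bash
python3 -m handwheel '[3.4,-0.2,-2.7,0,0.12,0,8.5, 6.8,-0.4,-5.4,0,0.24,0,8, 10.4,-0.6,-8.2,0,0.36,0,7, 13.8,-0.8,-11,0,0.48,0,6, 17.3,-1,-13.7,0,0.6,0,6, 20.8,-1.2,-16.5,0,0.72,0,6, 24.2,-1.4,-19.2,0,0.84,0,6, 27.7,-1.6,-22,0,0.96,0,6, 31.2,-1.8,-24.7,0,1.08,0,6, 34.6,-2,-27.5,0,1.2,0,6]' 60; python3 -c "
from h import *
plan((.42,-.197,.248),(.42,-.197,.147))"
```

```text
t: 0.93
tcp_pos: [0.4371, 0.2209, 0.2671]
tool_rot: [-0.498, 0.502, -0.502, 0.498]
force: [0.6, 1.5, 0.2]
finger_gap: 0.702
t 0.93 tcp [0.4371 0.2209 0.2671] F [0.6 1.5 0.2] gap 0.702 q [0.24 0.32 1.74 0.   1.08 0.25]
x [-0.007 -1.    -0.   ] y [-0.  0. -1.] z [ 1.    -0.007 -0.   ]
tilt fix (tool rotvec) [ 0.0004  0.     -0.    ] jaw yaw deg -0.4
(0.42, -0.197, 0.248) shift cm [41.8   1.91 -1.42]
(0.42, -0.197, 0.147) shift cm [41.8  12.01 -1.42]
```

```bash
python3 -m handwheel '[4,0,0,0,0,0,6, 8,0,-0.5,0,0,0,6, 12,0,-1,0,0,0,6, 16,0,-1.5,0,0,0,6, 20,0,-2,0,0,0,6, 24,0,-2.5,0,0,0,6, 28,0,-3,0,0,0,6, 32,0,-3,0,0,0,6, 36,0,-3,0,0,0,6, 39.5,1,-3,0,0,0,6]'; python3 -m handwheel '[0,0,0,0,0,0,6,0,0,0,0,0,0,6,0,0,0,0,0,0,6]' ; python3 -c "
from h import *
plan((.42,-.197,.147))"
```

```text
t: 1.77
tcp_pos: [0.4068, -0.1755, 0.2584]
tool_rot: [0.499, -0.499, 0.502, -0.5]
force: [1.2, -0.2, 0.1]
finger_gap: 0.7
t: 2.02
tcp_pos: [0.4056, -0.1716, 0.2567]
tool_rot: [-0.5, 0.501, -0.5, 0.5]
force: [-0.0, 0.0, -0.4]
finger_gap: 0.697
t 2.02 tcp [ 0.4056 -0.1716  0.2567] F [-0.   0.  -0.4] gap 0.697 q [-0.66  0.27  1.86  0.    1.01 -0.65]
x [-0.002 -1.    -0.002] y [-0.002  0.002 -1.   ] z [ 1.    -0.002 -0.002]
tilt fix (tool rotvec) [ 0.0016  0.     -0.0017] jaw yaw deg -0.1
(0.42, -0.197, 0.147) shift cm [ 2.55 10.96  1.46]
```

```bash
python3 -m handwheel '[1.3,0,0.7,0,0,0,6, 2.55,0.5,1.45,0,0,0,6, 2.55,3,1.45,0,0,0,6, 2.55,5.5,1.45,0,0,0,6, 2.55,7.5,1.45,0,0,0,6, 2.55,9,1.45,0,0,0,6, 2.55,10.2,1.45,0,0,0,6, 2.55,10.9,1.45,0,0,0,6, 2.55,10.9,1.45,0,0,0,6, 2.55,10.9,1.45,0,0,0,6]' 60;  python3 -c "
from h import *
from station import manip
plan((.42,-.197,.147))
d=manip.snapshot('scene');cv2.imwrite('pics/s1.png',cv2.resize(d['frame'][80:300,60:360,::-1],None,fx=2.6,fy=2.6))"
```

```text
t: 2.85
tcp_pos: [0.4211, -0.1973, 0.1481]
tool_rot: [-0.5, 0.5, -0.5, 0.5]
force: [-0.6, -1.2, 0.3]
finger_gap: 0.698
t 2.85 tcp [ 0.4211 -0.1973  0.1481] F [-0.6 -1.2  0.3] gap 0.698 q [-0.68  0.48  1.92  0.    0.74 -0.68]
x [ 0. -1. -0.] y [-0.  0. -1.] z [ 1.  0. -0.]
tilt fix (tool rotvec) [ 0.0002  0.     -0.0002] jaw yaw deg 0.0
(0.42, -0.197, 0.147) shift cm [-0.03  0.11 -0.11]
```

View pics/s1.png

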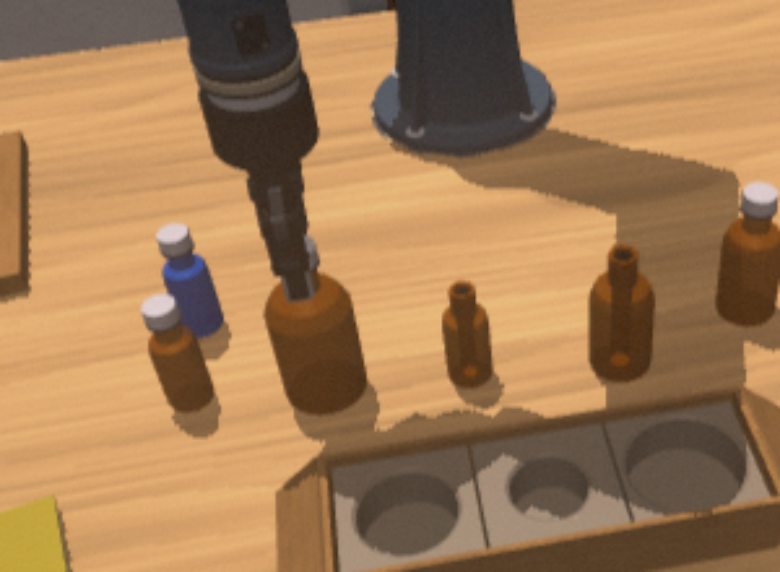

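The jaws straddle the large bottle's cap, around crop pixel (300,270). I'll close them.

```bash
python3 -m handwheel '[0,0,0,0,0,0,4.5, 0,0,0,0,0,0,4, 0,0,0,0,0,0,3.4, 0,0,0,0,0,0,2.5, 0,0,0,0,0,0,2.5, 0,0,0,0,0,0,2.5, 0,0,0,0,0,0,2.5, 0,0,0,0,0,0,2.5]' 60; python3 -m handwheel '[0,-0.5,0,0,0,0,2.5, 0,-1.5,0,0,0,0,2.5, 0,-3,0,0,0,0,2.5, 0,-5,0,0,0,0,2.5, 0,-7,0,0,0,0,2.5, 0,-8.5,0,0,0,0,2.5, 0,-9.5,0,0,0,0,2.5, 0,-10,0,0,0,0,2.5, 0,-10,0,0,0,0,2.5]'; python3 -c "
from h import *
plan((.619,-.197,.248),(.619,.0665,.248))"
```

```text
t: 3.57
tcp_pos: [0.4206, -0.198, 0.149]
tool_rot: [0.5, -0.5, 0.5, -0.5]
force: [-1.3, 0.1, 4.7]
finger_gap: 0.377
t: 4.32
tcp_pos: [0.421, -0.1978, 0.249]
tool_rot: [0.5, -0.5, 0.501, -0.5]
force: [0.7, -1.0, -3.7]
finger_gap: 0.381
t 4.32 tcp [ 0.421  -0.1978  0.249 ] F [ 0.7 -1.  -3.7] gap 0.381 q [-0.68  0.31  1.82  0.    1.01 -0.68]
x [-0.001 -1.     0.001] y [ 0.002 -0.001 -1.   ] z [ 1.    -0.001  0.002]
tilt fix (tool rotvec) [-0.0015  0.      0.0011] jaw yaw deg -0.1
(0.619, -0.197, 0.248) shift cm [-0.1   0.13 19.8 ]
(0.619, 0.0665, 0.248) shift cm [-26.45   0.1   19.78]
```

```bash
python3 -m handwheel '[0,0,1,0,0,0,2.5, 0,0,3,0,0,0,2.5, 0,0,5.5,0,0,0,2.5, 0,0,8,0,0,0,2.5, -1,0,10.5,0,0,0,2.5, -2.5,0,13,0,0,0,2.5, -4.5,0,15.5,0,0,0,2.5, -6.5,0,17.5,0,0,0,2.5, -9,0,19,0,0,0,2.5, -11.5,0,19.8,0,0,0,2.5]'; python3 -m handwheel '[-2.5,0,0,0,0,0,2.5, -5,0,0,0,0,0,2.5, -7.5,0,0,0,0,0,2.5, -10,0,0,0,0,0,2.5, -12,0,0,0,0,0,2.5, -13.5,0,0,0,0,0,2.5, -14.5,0,0,0,0,0,2.5, -15,0,0,0,0,0,2.5, -15,0,0,0,0,0,2.5, -15,0,0,0,0,0,2.5]';python3 -c "
from h import *
from station import manip
plan((.619,.0665,.248))
for n in('top','scene'):
  d=manip.snapshot(n);np.savez(n+'2.npz',**d);cv2.imwrite('pics/%s2.png'%n,d['frame'][:,:,::-1])"
```

```text
t: 5.15
tcp_pos: [0.6211, -0.0816, 0.2459]
tool_rot: [-0.5, 0.501, -0.5, 0.5]
force: [-0.4, 0.2, -4.8]
finger_gap: 0.374
t: 5.98
tcp_pos: [0.6192, 0.0664, 0.2478]
tool_rot: [0.5, -0.5, 0.5, -0.499]
force: [-0.2, 0.7, -5.0]
finger_gap: 0.378
t 5.98 tcp [0.6192 0.0664 0.2478] F [-0.2  0.7 -5. ] gap 0.378 q [-0.07  0.53  1.44 -0.    1.18 -0.07]
x [-0.001 -1.     0.001] y [-0.    -0.001 -1.   ] z [ 1.    -0.001 -0.   ]
tilt fix (tool rotvec) [0.0003 0.     0.0009] jaw yaw deg -0.1
(0.619, 0.0665, 0.248) shift cm [-0.01 -0.02 -0.02]
```

View pics/scene2.png

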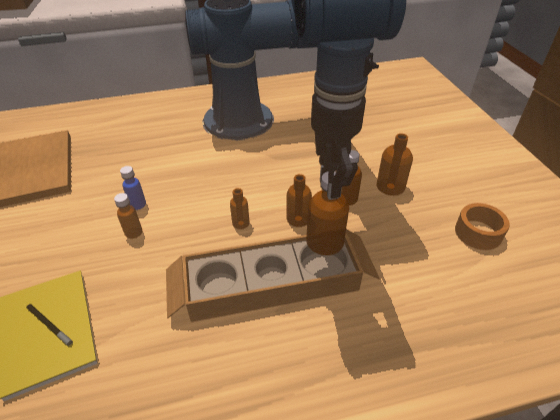

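The large bottle hangs upright at (328,220), over its hole. Lowering.

```bash
python3 -m handwheel '[0,0.7,0,0,0,0,2.5, 0,2,0,0,0,0,2.5, 0,3.3,0,0,0,0,2.5, 0,4.6,0,0,0,0,2.5, 0,5.6,0,0,0,0,2.5, 0,6.6,0,0,0,0,2.5, 0,7.4,0,0,0,0,2.5, 0,8,0,0,0,0,2.5, 0,8.2,0,0,0,0,2.5, 0,8.3,0,0,0,0,2.5]'; python3 -m handwheel '[0,0.1,0,0,0,0,2.5, 0,0.2,0,0,0,0,2.5, 0,0.3,0,0,0,0,2.5, 0,0.3,0,0,0,0,2.5]';python3 -c "
from h import *
from station import manip
plan((.619,.0665,.159))
for n in('top','scene'):
  d=manip.snapshot(n);cv2.imwrite('pics/%s3.png'%n,cv2.resize(d['frame'][100:330,160:400,::-1],None,fx=2.5,fy=2.5))"
```

```text
t: 6.92
tcp_pos: [0.619, 0.067, 0.1648]
tool_rot: [-0.5, 0.5, -0.5, 0.5]
force: [0.3, 0.1, -5.1]
finger_gap: 0.378
t: 7.25
tcp_pos: [0.6192, 0.0671, 0.1624]
tool_rot: [0.5, -0.5, 0.5, -0.5]
force: [-0.3, 0.1, -4.0]
finger_gap: 0.372
t 7.25 tcp [0.6192 0.0671 0.1624] F [-0.3  0.1 -4. ] gap 0.372 q [-0.07  0.63  1.52  0.    1.   -0.07]
x [-0.001 -1.     0.   ] y [ 0.001 -0.    -1.   ] z [ 1.    -0.001  0.001]
tilt fix (tool rotvec) [-0.0005  0.      0.    ] jaw yaw deg -0.1
(0.619, 0.0665, 0.159) shift cm [ 0.06  0.34 -0.02]
```

View pics/scene3.png

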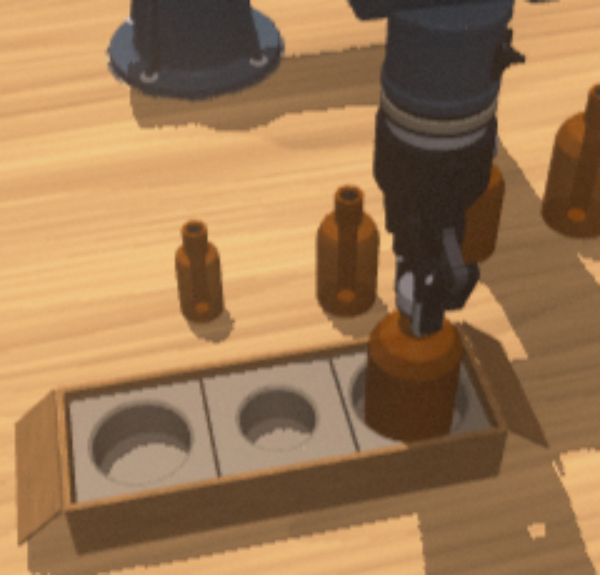

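The bottle is inside the wide hole, centred at crop pixel (412,400), with the last few mm still to go.

```bash
python3 -m handwheel '[0,0.05,0,0,0,0,2.5, 0,0.1,0,0,0,0,2.5, 0,0.15,0,0,0,0,2.5, 0,0.2,0,0,0,0,2.5, 0,0.2,0,0,0,0,2.5]'; python3 -m handwheel '[0,0.05,0,0,0,0,2.5, 0,0.1,0,0,0,0,2.5,0,0.1,0,0,0,0,2.5]'
```

```text
t: 7.77
tcp_pos: [0.619, 0.0671, 0.16]
tool_rot: [-0.5, 0.5, -0.5, 0.5]
force: [-0.4, -0.6, -3.9]
finger_gap: 0.377
t: 8.02
tcp_pos: [0.6191, 0.0671, 0.1592]
tool_rot: [0.5, -0.5, 0.5, -0.5]
force: [-0.1, 0.3, -3.9]
finger_gap: 0.374
```

```bash
python3 -m handwheel '[0,0.04,0,0,0,0,2.5, 0,0.08,0,0,0,0,2.5,0,0.08,0,0,0,0,2.5]'
```

```text
t: 8.27
tcp_pos: [0.6191, 0.0671, 0.1592]
tool_rot: [0.5, -0.5, 0.5, -0.5]
force: [-1.8, 0.2, 1.8]
finger_gap: 0.376
```

Contact felt: Fz went from -4 to +1.8 N. Opening slowly and rising.

```bash
python3 -m handwheel '[0,0.04,0,0,0,0,3.4, 0,0,0,0,0,0,3.8, 0,0,0,0,0,0,4.4, 0,0,0,0,0,0,5, 0,0,0,0,0,0,5.6, 0,0,0,0,0,0,6, 0,0,0,0,0,0,6]'; python3 -c "
from h import *
from station import manip
plan((.619,.0665,.28))
d=manip.snapshot('scene');cv2.imwrite('pics/s4.png',cv2.resize(d['frame'][100:330,160:400,::-1],None,fx=2.5,fy=2.5))"
```

```text
t: 8.85
tcp_pos: [0.6191, 0.067, 0.1583]
tool_rot: [0.5, -0.5, 0.5, -0.5]
force: [0.5, -0.2, -0.5]
finger_gap: 0.707
t 8.85 tcp [0.6191 0.067  0.1583] F [ 0.5 -0.2 -0.5] gap 0.707 q [-0.07  0.63  1.52 -0.    0.99 -0.07]
x [-0.001 -1.     0.   ] y [ 0. -0. -1.] z [ 1.    -0.001  0.   ]
tilt fix (tool rotvec) [-0.0002  0.      0.    ] jaw yaw deg -0.1
(0.619, 0.0665, 0.28) shift cm [ 5.000e-02 -1.217e+01 -1.000e-02]
```

View pics/s4.png

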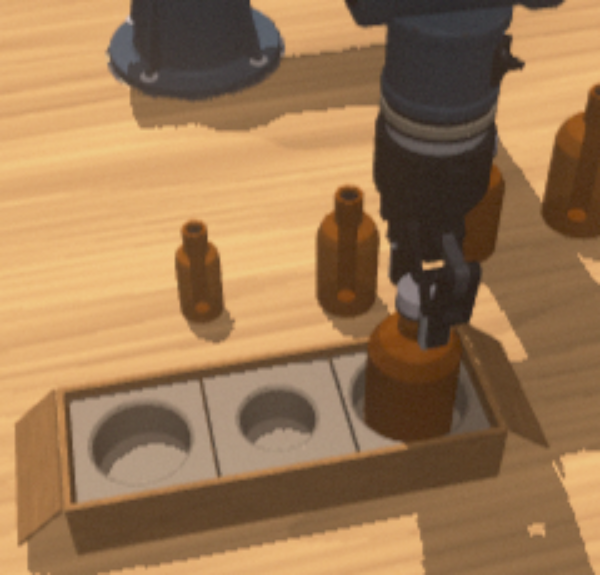

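Released, and the bottle stands upright. On to the medium one.

```bash
python3 -m handwheel '[0,-1,0,0,0,0,6, 0,-3,0,0,0,0,6, 0,-6,0,0,0,0,6, 0,-9,0,0,0,0,6, -2,-10,-3,0,0,0,6, -4,-10,-6,0,0,0,6, -6,-10,-9,0,0,0,6, -8,-10,-12,0,0,0,6, -10,-10,-15,0,0,0,6, -12,-10,-18,0,0,0,6]'; python3 -m handwheel '[-1,0,-2.2,0,0,0,6, -1,1,-2.2,0,0,0,6, -1,1,-2.2,0,0,0,6, -1,1,-2.2,0,0,0,6]';python3 -c "
from h import *
plan((.4175,.1965,.122))"
```

```text
t: 9.73
tcp_pos: [0.4378, 0.1879, 0.2592]
tool_rot: [0.499, -0.5, 0.501, -0.5]
force: [0.1, 0.5, 1.0]
finger_gap: 0.702
t: 10.07
tcp_pos: [0.4174, 0.1974, 0.249]
tool_rot: [0.5, -0.5, 0.5, -0.5]
force: [0.2, -0.5, 1.0]
finger_gap: 0.704
t 10.07 tcp [0.4174 0.1974 0.249 ] F [ 0.2 -0.5  1. ] gap 0.704 q [ 0.2   0.31  1.83 -0.    1.01  0.2 ]
x [-0. -1. -0.] y [ 0.001  0.    -1.   ] z [ 1.    -0.     0.001]
tilt fix (tool rotvec) [-0.001   0.     -0.0001] jaw yaw deg -0.0
(0.4175, 0.1965, 0.122) shift cm [ 0.09 12.7  -0.  ]
```

```bash
python3 -m handwheel '[0.1,1.5,0,0,0,0,6, 0.1,4,0,0,0,0,6, 0.1,6.5,0,0,0,0,6, 0.1,8.5,0,0,0,0,6, 0.1,10,0,0,0,0,6, 0.1,11.2,0,0,0,0,6, 0.1,12,0,0,0,0,6, 0.1,12.6,0,0,0,0,6, 0.1,12.6,0,0,0,0,6, 0.1,12.6,0,0,0,0,6]'; python3 -m handwheel '[0,0,0,0,0,0,4.5, 0,0,0,0,0,0,4, 0,0,0,0,0,0,3.4, 0,0,0,0,0,0,2.8, 0,0,0,0,0,0,2.3, 0,0,0,0,0,0,2.3, 0,0,0,0,0,0,2.3, 0,0,0,0,0,0,2.3]'; python3 -c "
from h import *
from station import manip
plan((.6115,-.147,.33))
d=manip.snapshot('scene');cv2.imwrite('pics/s5.png',cv2.resize(d['frame'][80:310,160:440,::-1],None,fx=2.5,fy=2.5))"
```

```text
t: 10.9
tcp_pos: [0.4179, 0.1961, 0.1226]
tool_rot: [0.499, -0.5, 0.501, -0.5]
force: [-0.4, -0.1, -0.7]
finger_gap: 0.703
t: 11.57
tcp_pos: [0.4173, 0.1964, 0.1231]
tool_rot: [0.499, -0.5, 0.5, -0.5]
force: [-1.2, -0.3, 6.1]
finger_gap: 0.344
t 11.57 tcp [0.4173 0.1964 0.1231] F [-1.2 -0.3  6.1] gap 0.344 q [0.2  0.53 1.95 0.   0.66 0.2 ]
x [-0.001 -1.    -0.   ] y [ 0.001  0.    -1.   ] z [ 1.    -0.001  0.001]
tilt fix (tool rotvec) [-0.001   0.     -0.0003] jaw yaw deg -0.1
(0.6115, -0.147, 0.33) shift cm [ 34.32 -20.68  19.47]
```

View pics/s5.png

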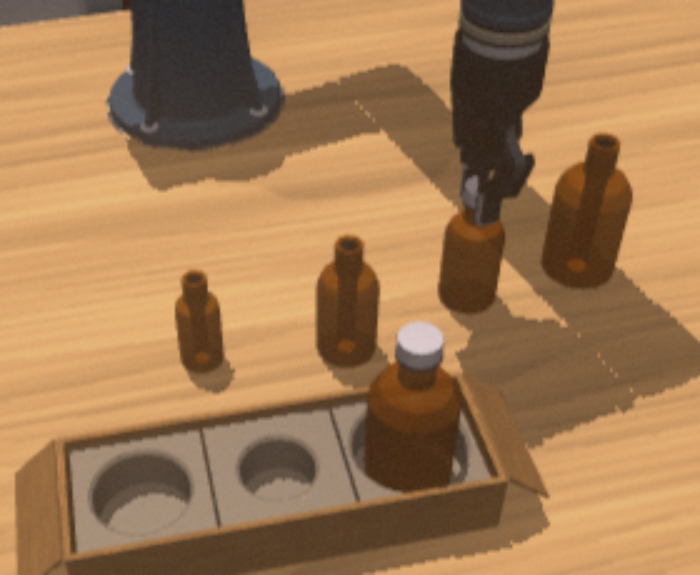

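The medium bottle is gripped at crop pixel (470,200), and the large one stands in its nest at (412,410). Lifting by 20 cm, so the bottle passes over everything.

```bash
python3 -m handwheel '[0,-0.5,0,0,0,0,2.3, 0,-2,0,0,0,0,2.3, 0,-4.5,0,0,0,0,2.3, 0,-7,0,0,0,0,2.3, 0,-9.5,0,0,0,0,2.3, 0,-12,0,0,0,0,2.3, 0,-14.5,0,0,0,0,2.3, 0,-17,0,0,0,0,2.3, 0,-19,0,0,0,0,2.3, 0,-20.5,0,0,0,0,2.3]'; python3 -m handwheel '[1,0,0.6,0,0,0,2.3, 3,0,1.8,0,0,0,2.3, 5.5,0,3.2,0,0,0,2.3, 8,0,4.7,0,0,0,2.3, 10.5,0,6.1,0,0,0,2.3, 13,0,7.5,0,0,0,2.3, 15.5,0,9,0,0,0,2.3, 18,0,10.4,0,0,0,2.3, 20.5,0,11.8,0,0,0,2.3, 23,0,13.2,0,0,0,2.3]'; python3 -m handwheel '[2.5,0,1.4,0,0,0,2.3, 5,0,2.8,0,0,0,2.3, 7.5,0,4.2,0,0,0,2.3, 9.5,0,5.3,0,0,0,2.3, 10.8,0,6,0,0,0,2.3, 11.3,0,6.2,0,0,0,2.3, 11.3,0,6.2,0,0,0,2.3, 11.3,0,6.2,0,0,0,2.3]'; python3 -c "
from h import *
plan((.6115,-.147,.23),(.6115,-.147,.133))"
```

```text
t: 12.45
tcp_pos: [0.4171, 0.1963, 0.3293]
tool_rot: [0.499, -0.5, 0.501, -0.5]
force: [-0.0, 0.7, -1.9]
finger_gap: 0.34
t: 13.28
tcp_pos: [0.5486, -0.036, 0.3255]
tool_rot: [-0.5, 0.501, -0.499, 0.499]
force: [0.9, 1.3, -1.9]
finger_gap: 0.346
t: 13.95
tcp_pos: [0.6098, -0.1467, 0.326]
tool_rot: [-0.5, 0.502, -0.499, 0.499]
force: [-0.1, 0.6, -3.0]
finger_gap: 0.339
t 13.95 tcp [ 0.6098 -0.1467  0.326 ] F [-0.1  0.6 -3. ] gap 0.339 q [-0.41  0.46  1.33  0.    1.36 -0.41]
x [-0.001 -1.    -0.002] y [-0.003  0.002 -1.   ] z [ 1.    -0.001 -0.003]
tilt fix (tool rotvec) [ 0.003   0.     -0.0017] jaw yaw deg -0.1
(0.6115, -0.147, 0.23) shift cm [0.05 9.6  0.2 ]
(0.6115, -0.147, 0.133) shift cm [ 0.07 19.3   0.23]
```

```bash
python3 -m handwheel '[0,1,0.1,0,0,0,2.3, 0,3,0.2,0,0,0,2.3, 0,5,0.2,0,0,0,2.3, 0,7,0.2,0,0,0,2.3, 0,9,0.2,0,0,0,2.3, 0,10.5,0.2,0,0,0,2.3, 0,11,0.2,0,0,0,2.3, 0,11,0.2,0,0,0,2.3]';python3 -c "
from h import *
from station import manip
plan((.6115,-.147,.137))
d=manip.snapshot('scene');cv2.imwrite('pics/s6.png',cv2.resize(d['frame'][100:330,140:400,::-1],None,fx=2.5,fy=2.5))"
```

```text
t: 14.62
tcp_pos: [0.6114, -0.1454, 0.2154]
tool_rot: [-0.501, 0.501, -0.498, 0.5]
force: [-0.1, 0.1, -2.4]
finger_gap: 0.34
t 14.62 tcp [ 0.6114 -0.1454  0.2154] F [-0.1  0.1 -2.4] gap 0.34 q [-0.41  0.57  1.45  0.    1.12 -0.41]
x [ 0.    -1.    -0.002] y [-0.004  0.002 -1.   ] z [ 1.     0.    -0.004]
tilt fix (tool rotvec) [ 0.0042  0.     -0.0019] jaw yaw deg 0.0
(0.6115, -0.147, 0.137) shift cm [0.18 7.84 0.05]
```

View pics/s6.png

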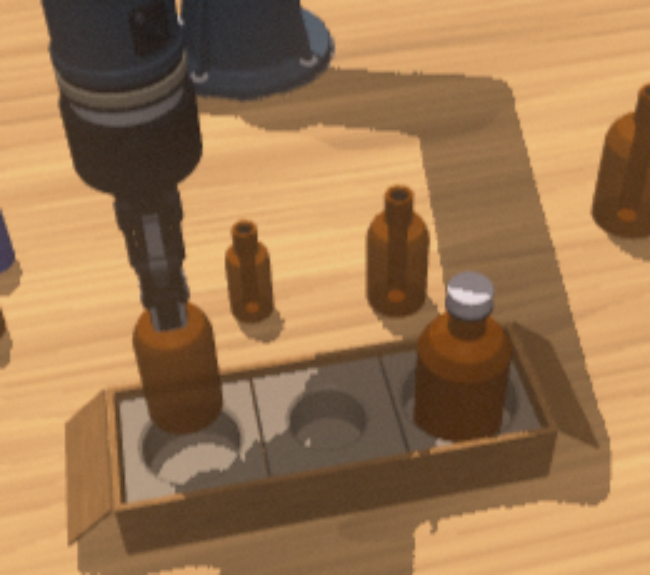

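The medium bottle hangs upright at crop pixel (180,370) over the middle-sized hole. Lowering.

```bash
python3 -m handwheel '[0.1,0.7,0,0.002,0,-0.001,2.3, 0.15,2,0,0.004,0,-0.002,2.3, 0.15,3.3,0,0.004,0,-0.002,2.3, 0.15,4.6,0,0.004,0,-0.002,2.3, 0.15,5.7,0,0.004,0,-0.002,2.3, 0.15,6.6,0,0.004,0,-0.002,2.3, 0.15,7.2,0,0.004,0,-0.002,2.3, 0.15,7.6,0,0.004,0,-0.002,2.3, 0.15,7.8,0,0.004,0,-0.002,2.3, 0.15,7.8,0,0.004,0,-0.002,2.3]';python3 -m handwheel '[0,0.05,0,0,0,0,2.3, 0,0.1,0,0,0,0,2.3, 0,0.15,0,0,0,0,2.3, 0,0.2,0,0,0,0,2.3, 0,0.2,0,0,0,0,2.3]'; python3 -m handwheel '[0,0.04,0,0,0,0,2.3, 0,0.08,0,0,0,0,2.3, 0,0.08,0,0,0,0,2.3]'
```

```text
t: 15.5
tcp_pos: [0.6129, -0.1485, 0.1392]
tool_rot: [0.499, -0.499, 0.502, -0.5]
force: [-0.6, -0.5, -1.8]
finger_gap: 0.342
t: 15.92
tcp_pos: [0.6129, -0.1485, 0.1375]
tool_rot: [0.499, -0.499, 0.502, -0.5]
force: [-0.7, -0.1, -2.5]
finger_gap: 0.348
t: 16.17
tcp_pos: [0.6128, -0.1484, 0.1364]
tool_rot: [0.499, -0.499, 0.502, -0.5]
force: [-0.0, -0.6, -2.8]
finger_gap: 0.342
```

```bash
python3 -m handwheel '[0,0.05,0,0,0,0,2.3, 0,0.1,0,0,0,0,2.3, 0,0.15,0,0,0,0,2.3, 0,0.2,0,0,0,0,2.3, 0,0.2,0,0,0,0,2.3]'; python3 -m handwheel '[0,0.04,0,0,0,0,2.3, 0,0.08,0,0,0,0,2.3, 0,0.08,0,0,0,0,2.3]'
```

```text
t: 16.58
tcp_pos: [0.6128, -0.1484, 0.1344]
tool_rot: [0.499, -0.499, 0.502, -0.5]
force: [-0.1, 0.0, -2.6]
finger_gap: 0.341
t: 16.83
tcp_pos: [0.6128, -0.1484, 0.1337]
tool_rot: [0.499, -0.499, 0.502, -0.5]
force: [-0.7, -0.8, -2.3]
finger_gap: 0.346
```

```bash
python3 -m handwheel '[0,0.04,0,0,0,0,2.3, 0,0.08,0,0,0,0,2.3, 0,0.08,0,0,0,0,2.3]'
```

```text
t: 17.08
tcp_pos: [0.6129, -0.1485, 0.1332]
tool_rot: [0.499, -0.499, 0.502, -0.5]
force: [-0.1, 0.6, -0.3]
finger_gap: 0.34
```

Contact is beginning, so 0.5 mm more and then release.

```bash
python3 -m handwheel '[0,0.05,0,0,0,0,2.3, 0,0.05,0,0,0,0,2.3]'; python3 -m handwheel '[0,0,0,0,0,0,3.1, 0,0,0,0,0,0,3.6, 0,0,0,0,0,0,4.2, 0,0,0,0,0,0,4.8, 0,0,0,0,0,0,5.4, 0,0,0,0,0,0,6, 0,0,0,0,0,0,6]'; python3 -c "
from h import *
from station import manip
plan((.4035,-.3137,.248))
d=manip.snapshot('scene');cv2.imwrite('pics/s7.png',cv2.resize(d['frame'][100:330,100:400,::-1],None,fx=2.5,fy=2.5))"
```

```text
t: 17.25
tcp_pos: [0.6129, -0.1486, 0.1332]
tool_rot: [0.499, -0.499, 0.502, -0.5]
force: [-1.8, 0.5, 3.1]
finger_gap: 0.347
t: 17.83
tcp_pos: [0.6129, -0.1485, 0.1324]
tool_rot: [0.499, -0.499, 0.502, -0.5]
force: [0.9, 0.1, 0.4]
finger_gap: 0.702
t 17.83 tcp [ 0.6129 -0.1485  0.1324] F [0.9 0.1 0.4] gap 0.702 q [-0.41  0.68  1.52 -0.    0.94 -0.41]
x [-0.001 -1.     0.002] y [ 0.004 -0.002 -1.   ] z [ 1.    -0.001  0.004]
tilt fix (tool rotvec) [-0.004  0.     0.002] jaw yaw deg -0.1
(0.4035, -0.3137, 0.248) shift cm [ 16.57 -11.61 -20.87]
```

View pics/s7.png

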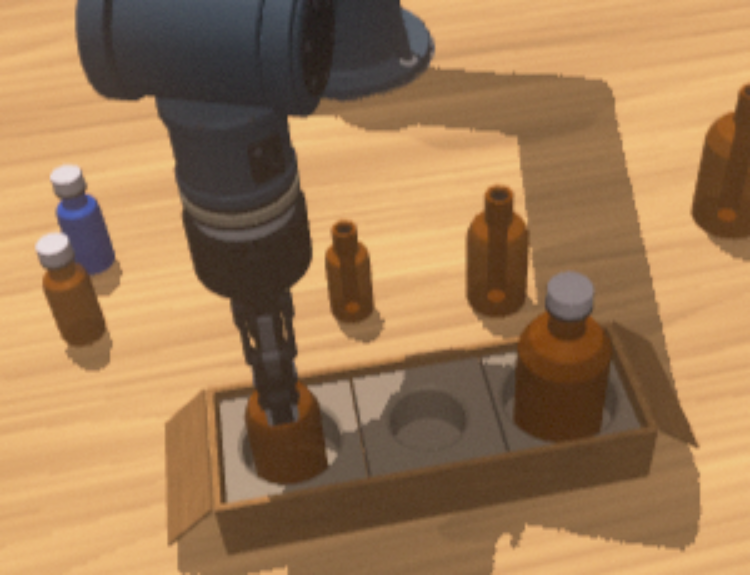

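```bash
python3 -m handwheel '[0,-1,0,0,0,0,6, 0,-3,0,0,0,0,6, 0,-6,0,0,0,0,6, 0,-9,0,0,0,0,6, 2,-11.5,-2.5,-0.004,0,0.002,5.5, 4.5,-11.5,-5.6,-0.004,0,0.002,5, 7,-11.5,-8.8,-0.004,0,0.002,5, 9.5,-11.5,-12,-0.004,0,0.002,5, 12,-11.5,-15,-0.004,0,0.002,5, 14.3,-11.5,-18,-0.004,0,0.002,5]'; python3 -m handwheel '[1.2,0,-1.6,0,0,0,5, 2.2,0,-2.8,0,0,0,5, 2.2,0,-2.8,0,0,0,5, 2.2,0,-2.8,0,0,0,5]';python3 -c "
from h import *
plan((.4035,-.3137,.098))"
```

```text
t: 18.72
tcp_pos: [0.4309, -0.2921, 0.2481]
tool_rot: [0.5, -0.5, 0.501, -0.5]
force: [-0.5, -0.5, 0.5]
finger_gap: 0.586
t: 19.05
tcp_pos: [0.404, -0.3136, 0.2478]
tool_rot: [0.499, -0.5, 0.501, -0.499]
force: [0.7, 0.4, -0.2]
finger_gap: 0.589
t 19.05 tcp [ 0.404  -0.3136  0.2478] F [ 0.7  0.4 -0.2] gap 0.589 q [-0.88  0.38  1.72  0.    1.05 -0.88]
x [-0.003 -1.     0.001] y [ 0.001 -0.001 -1.   ] z [ 1.    -0.003  0.001]
tilt fix (tool rotvec) [-0.0011  0.      0.0006] jaw yaw deg -0.2
(0.4035, -0.3137, 0.098) shift cm [ 0.   14.98 -0.06]
```

```bash
python3 -m handwheel '[0,1.5,0,0,0,0,5, 0,4.5,0,0,0,0,5, 0,7.5,0,0,0,0,5, 0,10,0,0,0,0,5, 0,12,0,0,0,0,5, 0,13.3,0,0,0,0,5, 0,14.3,0,0,0,0,5, 0,14.9,0,0,0,0,5, 0,14.9,0,0,0,0,5, 0,14.9,0,0,0,0,5]'; python3 -m handwheel '[0,0,0,0,0,0,4.2, 0,0,0,0,0,0,3.7, 0,0,0,0,0,0,3.2, 0,0,0,0,0,0,2.6, 0,0,0,0,0,0,2, 0,0,0,0,0,0,2, 0,0,0,0,0,0,2, 0,0,0,0,0,0,2]'; python3 -c "
from h import *
from station import manip
plan((.6155,-.04,.298))
d=manip.snapshot('scene');np.savez('s8.npz',**d);cv2.imwrite('pics/s8.png',cv2.resize(d['frame'][80:330,80:390,::-1],None,fx=2.3,fy=2.3))"
```

```text
t: 19.88
tcp_pos: [0.4049, -0.313, 0.0983]
tool_rot: [0.5, -0.5, 0.5, -0.5]
force: [-0.2, -0.5, -0.4]
finger_gap: 0.588
t: 20.55
tcp_pos: [0.4043, -0.3135, 0.0989]
tool_rot: [0.5, -0.5, 0.501, -0.5]
force: [-0.7, 0.2, 5.7]
finger_gap: 0.315
t 20.55 tcp [ 0.4043 -0.3135  0.0989] F [-0.7  0.2  5.7] gap 0.315 q [-0.88  0.62  1.84 -0.    0.68 -0.88]
x [-0.001 -1.     0.001] y [ 0.001 -0.001 -1.   ] z [ 1.    -0.001  0.001]
tilt fix (tool rotvec) [-0.0006  0.      0.0011] jaw yaw deg -0.1
(0.6155, -0.04, 0.298) shift cm [-27.35 -19.93  21.1 ]
```

View pics/s8.png

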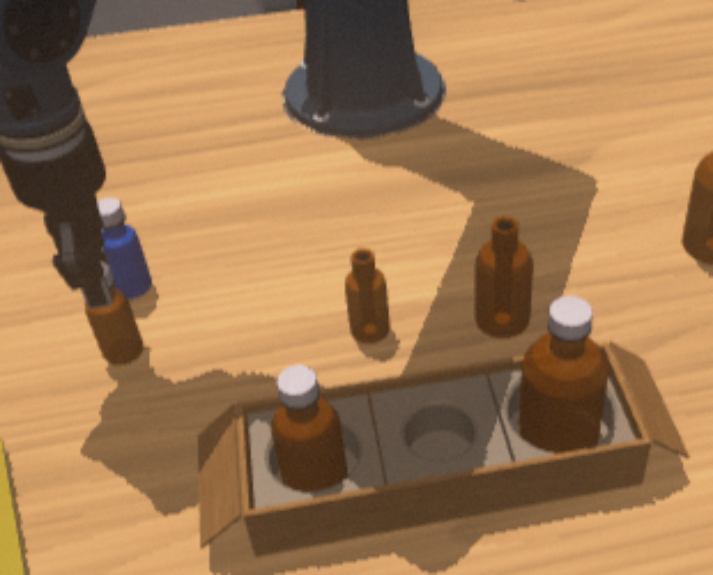

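The large and medium bottles stand in their nests at crop pixels (562,380) and (310,435), and the small one is gripped at (100,290).

```bash
python3 -m handwheel '[0,-0.5,0,0,0,0,2, 0,-2,0,0,0,0,2, 0,-4.5,0,0,0,0,2, 0,-7,0,0,0,0,2, 0,-9.5,0,0,0,0,2, 0,-12,0,0,0,0,2, 0,-14.5,0,0,0,0,2, 0,-17,0,0,0,0,2, 0,-18.5,0,0,0,0,2, 0,-19,0,0,0,0,2]'; python3 -m handwheel '[-1,0,0.8,0,0,0,2, -3,0,2.3,0,0,0,2, -5,0,3.9,0,0,0,2, -7.5,0,5.8,0,0,0,2, -10,0,7.7,0,0,0,2, -12.5,0,9.6,0,0,0,2, -15,0,11.6,0,0,0,2, -17.5,0,13.5,0,0,0,2, -20,0,15.4,0,0,0,2, -22.5,0,17.4,0,0,0,2]'; python3 -m handwheel '[-2,0,1.6,0,0,0,2, -3.7,0,2.8,0,0,0,2, -4.6,0,3.5,0,0,0,2, -4.9,0,3.7,0,0,0,2, -4.9,0,3.7,0,0,0,2, -4.9,0,3.7,0,0,0,2]'; python3 -c "
from h import *
plan((.6155,-.04,.19),(.6155,-.04,.109))"
```

```text
t: 21.43
tcp_pos: [0.405, -0.3138, 0.2909]
tool_rot: [0.5, -0.498, 0.502, -0.5]
force: [-0.2, -0.6, -1.5]
finger_gap: 0.305
t: 22.27
tcp_pos: [0.5782, -0.0865, 0.2866]
tool_rot: [-0.5, 0.501, -0.499, 0.499]
force: [0.1, -0.1, -1.3]
finger_gap: 0.309
t: 22.77
tcp_pos: [0.6146, -0.04, 0.2874]
tool_rot: [-0.5, 0.501, -0.5, 0.499]
force: [-0.0, -1.1, -1.3]
finger_gap: 0.303
t 22.77 tcp [ 0.6146 -0.04    0.2874] F [-0.  -1.1 -1.3] gap 0.303 q [-0.25  0.48  1.41 -0.    1.26 -0.24]
x [-0.001 -1.     0.   ] y [-0.002 -0.    -1.   ] z [ 1.    -0.001 -0.002]
tilt fix (tool rotvec) [0.0019 0.     0.0003] jaw yaw deg -0.1
(0.6155, -0.04, 0.19) shift cm [0.   9.74 0.11]
(0.6155, -0.04, 0.109) shift cm [-0.   17.84  0.12]
```

```bash
python3 -m handwheel '[0,1,0.1,0,0,0,2, 0,3,0.1,0,0,0,2, 0,5,0.1,0,0,0,2, 0,7,0.1,0,0,0,2, 0,9,0.1,0,0,0,2, 0,10,0.1,0,0,0,2, 0,10.5,0.1,0,0,0,2, 0,10.5,0.1,0,0,0,2]';python3 -c "
from h import *
from station import manip
plan((.6155,-.04,.113))
d=manip.snapshot('scene');cv2.imwrite('pics/s9.png',cv2.resize(d['frame'][100:330,140:400,::-1],None,fx=2.5,fy=2.5))"
```

```text
t: 23.43
tcp_pos: [0.6156, -0.0398, 0.1818]
tool_rot: [-0.5, 0.501, -0.5, 0.499]
force: [-0.3, -0.2, -1.6]
finger_gap: 0.308
t 23.43 tcp [ 0.6156 -0.0398  0.1818] F [-0.3 -0.2 -1.6] gap 0.308 q [-0.25  0.6   1.51 -0.    1.03 -0.24]
x [-0.002 -1.    -0.001] y [-0.003  0.001 -1.   ] z [ 1.    -0.002 -0.003]
tilt fix (tool rotvec) [ 0.0025  0.     -0.0005] jaw yaw deg -0.1
(0.6155, -0.04, 0.113) shift cm [0.02 6.88 0.  ]
```

View pics/s9.png

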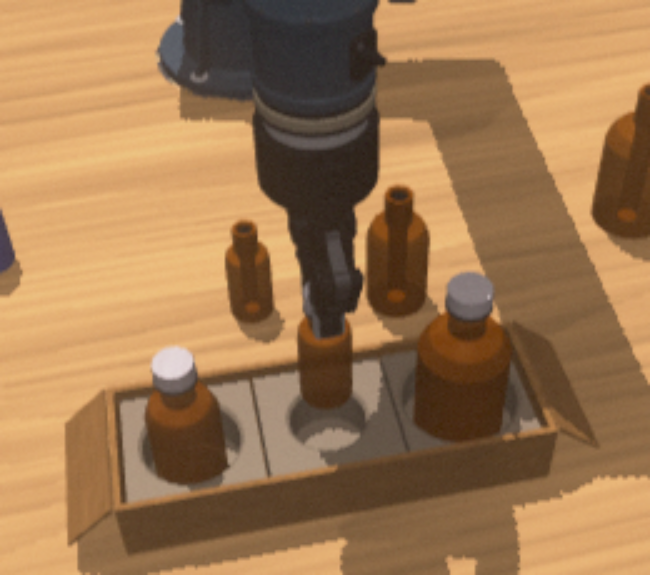

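The small bottle is upright at crop pixel (325,365) over the narrow hole. Lowering.

```bash
python3 -m handwheel '[0,0.7,0,0.002,0,0,2, 0,2,0,0.002,0,0,2, 0,3.2,0,0.002,0,0,2, 0,4.3,0,0.002,0,0,2, 0,5.3,0,0.002,0,0,2, 0,6,0,0.002,0,0,2, 0,6.4,0,0.002,0,0,2, 0,6.7,0,0.002,0,0,2, 0,6.8,0,0.002,0,0,2, 0,6.8,0,0.002,0,0,2]';python3 -m handwheel '[0,0.05,0,0,0,0,2, 0,0.1,0,0,0,0,2, 0,0.15,0,0,0,0,2, 0,0.2,0,0,0,0,2, 0,0.2,0,0,0,0,2]'; python3 -m handwheel '[0,0.04,0,0,0,0,2, 0,0.08,0,0,0,0,2, 0,0.08,0,0,0,0,2]'
```

```text
t: 24.32
tcp_pos: [0.6167, -0.0392, 0.115]
tool_rot: [0.499, -0.5, 0.501, -0.5]
force: [0.7, 1.1, -1.5]
finger_gap: 0.309
t: 24.73
tcp_pos: [0.6165, -0.0392, 0.1131]
tool_rot: [0.499, -0.5, 0.501, -0.5]
force: [0.6, -0.5, -1.3]
finger_gap: 0.309
t: 24.98
tcp_pos: [0.6164, -0.0392, 0.1121]
tool_rot: [0.499, -0.5, 0.501, -0.5]
force: [-0.9, 0.3, -1.5]
finger_gap: 0.311
```

```bash
python3 -m handwheel '[0,0.05,0,0,0,0,2, 0,0.1,0,0,0,0,2, 0,0.15,0,0,0,0,2, 0,0.2,0,0,0,0,2, 0,0.2,0,0,0,0,2]'; python3 -m handwheel '[0,0.04,0,0,0,0,2, 0,0.08,0,0,0,0,2, 0,0.08,0,0,0,0,2]'
```

```text
t: 25.4
tcp_pos: [0.6164, -0.0392, 0.11]
tool_rot: [0.499, -0.5, 0.501, -0.5]
force: [-0.2, 0.2, -1.6]
finger_gap: 0.3
t: 25.65
tcp_pos: [0.6165, -0.0392, 0.1093]
tool_rot: [0.499, -0.5, 0.501, -0.5]
force: [-0.9, -0.3, -1.8]
finger_gap: 0.308
```

```bash
python3 -m handwheel '[0,0.04,0,0,0,0,2, 0,0.06,0,0,0,0,2, 0,0.06,0,0,0,0,2]'
```

```text
t: 25.9
tcp_pos: [0.6166, -0.0392, 0.109]
tool_rot: [0.499, -0.5, 0.501, -0.5]
force: [-0.8, -0.3, 0.3]
finger_gap: 0.308
```

```bash
python3 -m handwheel '[0,0.04,0,0,0,0,2, 0,0.04,0,0,0,0,2]'; python3 -m handwheel '[0,0,0,0,0,0,2.8, 0,0,0,0,0,0,3.3, 0,0,0,0,0,0,3.8, 0,0,0,0,0,0,4.3, 0,0,0,0,0,0,4.8, 0,0,0,0,0,0,5, 0,0,0,0,0,0,5]'; python3 -m handwheel '[0,-1,0,0,0,0,5, 0,-3,0,0,0,0,5, 0,-6,0,0,0,0,5, 0,-9,0,0,0,0,5, 0,-12,0,0,0,0,5, 0,-15,0,0,0,0,5, 0,-17,-3,0,0,0,5, 0,-18,-6,0,0,0,5, 0,-18,-9,0,0,0,5, 0,-18,-9,0,0,0,5]'; python3 -m handwheel '[0,0,0,0,0,0,5,0,0,0,0,0,0,5,0,0,0,0,0,0,5,0,0,0,0,0,0,5,0,0,0,0,0,0,5,0,0,0,0,0,0,5]'; python3 -c "
from h import *
from station import manip
plan()
for n in('top','scene'):
  d=manip.snapshot(n);np.savez(n+'9.npz',**d);cv2.imwrite('pics/%s10.png'%n,d['frame'][:,:,::-1])
  P=cloud(d)
  for s,c,m in caps(d):
    p=P[m];p=p[d['depth'][m]>0]
    if len(p)<10: continue
    zt=np.percentile(p[:,2],95)
    if .09<zt<.2: print(n,c.round(1),zt.round(3),p[p[:,2]>zt-.006].mean(0).round(4))"
```

```text
t: 26.07
tcp_pos: [0.6166, -0.0393, 0.109]
tool_rot: [0.499, -0.5, 0.501, -0.5]
force: [-1.8, 0.2, 3.3]
finger_gap: 0.306
t: 26.65
tcp_pos: [0.6165, -0.0393, 0.1083]
tool_rot: [0.499, -0.5, 0.501, -0.5]
force: [0.7, 0.4, -0.7]
finger_gap: 0.589
t: 27.48
tcp_pos: [0.5199, -0.0378, 0.2892]
tool_rot: [-0.5, 0.501, -0.499, 0.499]
force: [0.1, 0.2, -0.9]
finger_gap: 0.589
t: 27.98
tcp_pos: [0.5267, -0.0392, 0.2879]
tool_rot: [0.499, -0.5, 0.501, -0.5]
force: [-0.0, 0.4, -0.5]
finger_gap: 0.584
t 27.98 tcp [ 0.5267 -0.0392  0.2879] F [-0.   0.4 -0.5] gap 0.584 q [-0.29  0.35  1.63  0.    1.16 -0.29]
x [-0.001 -1.    -0.   ] y [ 0.002  0.    -1.   ] z [ 1.    -0.001  0.002]
tilt fix (tool rotvec) [-0.0016  0.     -0.0001] jaw yaw deg -0.1
top [233.1 141.1] 0.172 [0.6208 0.0779 0.1709]
top [342.5 163.7] 0.145 [ 0.5892 -0.1496  0.2161]
top [396.3 280.9] 0.114 [ 0.3096 -0.3032  0.1115]
scene [125.7 169.5] 0.112 [ 0.3115 -0.3029  0.1103]
scene [327.8 214.8] 0.172 [0.619  0.0681 0.1706]
scene [208.5 245. ] 0.147 [ 0.6142 -0.1492  0.1456]
scene [270.  243.6] 0.122 [ 0.6165 -0.0391  0.1205]
```

View pics/scene10.png

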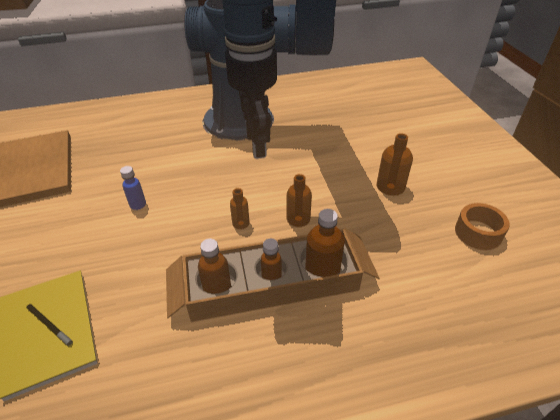

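View pics/top10.png

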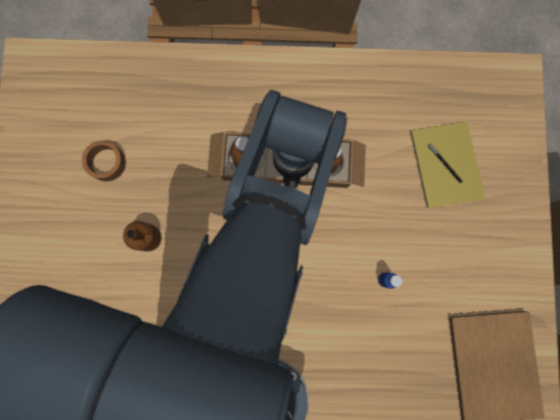

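Scene view: the three capped bottles stand upright in their nests at (213,265), (271,258) and (325,245). Cap tops are at 170, 145 and 120 mm, as expected for bottles on the hole floors. The empties at (240,208), (299,200) and (395,165) and the blue decoy are untouched, and the arm is clear.

```bash
python3 -c "
from station import manip
print(manip.sign_off())"
```

```text
the job is handed in; nothing more can be done
None
```

I placed the three capped bottles in their own nests, in the order large, medium, small, and handed the job in at about 28 s of the 96 s limit. I lowered each one by its cap until the wrist force showed a light contact of about 2–3 N, then released it and backed away.

**Last checks:** the scene view shows all three upright. Their cap tops measured 170.6, 145.6 and 120.5 mm, against 170, 145 and 120 mm expected for bottles standing on the hole floors. The caps are within about 3 mm of the measured hole centres. The three empties and the blue look-alike stand where they were.

**Disagreement:** in the last top view the arm hid most of the carton. Only the large bottle's cap could be partly measured there; its height agreed at 171 mm, but its sideways position read about 10 mm off because part of the cap was hidden. The medium cap's top-view reading was spoiled the same way and the small cap was not visible, so the final confirmation rests on the scene camera. No check failed.

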